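# Knock a bush out of its block over a post

## Robot

A 6-joint arm with a two-finger parallel gripper is mounted at the origin on a cart in front of the work surface, level with it; the furniture and walls round the work are solid. World frame = base frame: x ahead of the robot, y to its left, z up, the work surface at z = 0. Lengths are in mm, angles in rad, forces in N, time in s.
With the tool pointing down it reaches from about 275 to 825 mm from the base axis. Payload 5.2 kg.
Tool frame: the origin (TCP) lies at the very end of the fingers, on their centre line; the grasp point (between the pads) lies 19 mm behind it; z points along the fingers, y is the direction in which the jaws open and shut (so a half turn about z gives the same grasp; the last joint's range is limited). The gripper opens to 93 mm and grips with 3 to 60 N. Pads are 15 mm wide; open, the fingers measure 128 mm over their backs; the gripper's body (75 mm by 188 mm) begins 65 mm behind the grasp point.
Start: joints at [-1.432, 0.259, 1.535, -0, 1.348, -0.203], TCP at [184.372, -518.181, 218.653] pointing down, gripper open.
Joint ranges: [-3.14, 3.14], [-0.91, 2.08], [0.19, 2.58], [-1.22, 4.36], [0.22, 2.71], [-3.12, 3.12]. Speed limits (rad/s): [2.57, 2.57, 3.14, 3.14, 3.14, 3.14].

## Interface

Orientations are given as [roll, pitch, yaw] about the fixed x, y, z axes, in that order (R = Rz(yaw) Ry(pitch) Rx(roll)).
In Python, from bench import robot gives the robot as it stands. The module is installed in compiled form; this text tells all that it offers. Calls block until the motion is done:
- robot.move_ptp(position, orientation): joint-space move of the TCP to a pose.
- robot.move_linear(position, ori=None, speed=150, f_stop=None): straight line of the TCP; ori=None keeps the orientation; speed is the mean speed in mm/s. With f_stop (N) it stops when the force on the tool has changed by that much, and returns True; else False.
- robot.move_j(angles): joint-space move.
- robot.move_gripper(opening): opening from 0.0 (shut) to 1.0 (fully open); the grip force is fixed at half the most; returns when the fingers have stopped.
- robot.sleep(seconds).
- robot.inverse_kinematics(position, orientation): joint angles nearest the present ones, or None.
- robot.get_image(name): name is "scene" or "top" or "wrist"; returns a dict with "img" (480x640x3 uint8, blue, green, red), "fovy" (degrees; the focal length in pixels is half the picture's height over the tangent of half this angle, whatever the lens; pixels are square), "cx", "cy" (the principal point, pixels), "eye" and "orientation" of the camera in the world. Camera axes: x right, y down, z forward; pixel columns grow to the right and rows downward; lengths in mm; the calibration is good to about 2 mm. A picture is of the moment at which its call begins. There is no depth.
A pose or a line that the arm cannot do raises robot.MotionError and nothing moves.
- robot.hand_in(): hands the job in, once; it reports no verdict.
Readings, each from a call of its own:
- robot.current_t(): time.
- robot.current_qpos(): joint angles.
- robot.current_joint_vel(): joint speeds.
- robot.current_joint_efforts(): joint torques, N m.
- robot.current_tcp_pos(): TCP position.
- robot.current_eef_rot(): TCP orientation.
- robot.current_contact_force(): force on the tool from outside, world axes, zero at the start.
- robot.current_ft_torque(): the same for the moment, N m.
- robot.current_gripper_width(): opening from 0.0 (shut) to 1.0 (fully open).
Only numpy, scipy, OpenCV 4.12 (cv2) and the standard library are available. Lean on these libraries where they do the work, as an engineer would, in place of code of your own. Each camera call takes 0.05 s, during which the arm holds its last target. There are 200 camera calls.

## Task

A steel bush is stuck in its block: poke it up from below. Pick up the block that still holds the bush and lower it level over the slim post, so that the post enters the hole in the block's underside, the block sits fully down on the stand and the bush is pushed up proud of the block; let go and leave it so. Leave the empty block where it is.

Things in the scene. Friction and masses are not known exactly. Their poses are not given: they have to be found in the camera images.
- block_centre (a point): Centre (half-way up) of the block holding the bush: loose dark steel, 96 mm long (x) x 48 wide (y) x 40 tall (z), 0.5 kg, round screw heads at both ends of its top. Grip across the 48 mm. On its vertical centre line: a recess 37 mm across, 28 deep, open at the top, and below it a 28 mm access hole through the 12 mm floor. A like block with an empty recess lies nearby.
- bush_centre (a point): Centre of the bright steel bush: thick ring 36 mm outside diameter, 28 mm tall, 10 mm bore, axis z, loose with 1 mm clearance in the recess. At the start it is fully down in the block, its top flush with the block's top, its centre 6 mm above the block's centre.
- slim_stand_tip (a point): Top centre of the slim post of a fixed steel stand: post 16 mm thick, end tapered to 10 mm, rising 30 mm above a flat round anvil 44 mm across, on a 72 mm foot. Tip 60 mm and anvil top 30 mm above the bench; a block seated on the anvil has its centre 50 mm above the bench. A similar stand nearby has a thick post (34 mm), too thick for the access hole.
- empty_block_centre (a point): Centre (half-way up) of the empty block: same shape and size as the other, no bush in it. To be left alone.
Things that resemble listed ones, but are neither listed nor needed, are in the scene too. What is shaped like the part that bears block_centre but orange is not meant.

How it is judged (in metres and radians):
At the end, for the whole second after the job is handed in: The block sits on the slim post's stand, within 12 mm of the post sideways, 6 mm in height and 10 degrees of level, at rest; the bush stands in it, raised at least 12 mm out of the block (18 mm when fully seated), upright within 17 degrees and at rest (horizontal distance between block_centre and slim_stand_tip below 0.012 m and height (world z) of block_centre between 0.044 and 0.056 m and angle between block_centre's own z axis and vertical below 0.17 rad and z of bush_centre in the frame of block_centre above 0.018 m and horizontal distance between bush_centre and block_centre below 0.012 m and angle between bush_centre's own z axis and vertical below 0.3 rad and linear speed of each of block, bush below 0.02 m/s); the robot touches nothing.
It fails at once if the empty block is moved by more than 20 mm (distance of empty_block_centre from where it was at the start of the episode above 0.02 m).
It also fails if it takes over 40 s, if anything falls off the work surface, if the arm or the gripper's body presses on something with over 40 N, if the wrist force passes 120 N, or if a joint passes its speed limit or range.

## Working session

There is one attempt and no reset: what is moved stays moved. The work goes in short steps, each a Python script; the robot and the scene stay as the last script left them, time stands still between calls to the robot, and variables do not carry over. Pictures are saved under pics/ and viewed, about 8 in all and at most 12, crops included, and the job is handed in when it is done.

```bash
mkdir -p pics
python3 - <<'E'
from bench import robot
import cv2,numpy as np
for n in ["scene","top"]:
    d=robot.get_image(n); cv2.imwrite(f"pics/{n}0.png",d["img"])
    print(n,d["fovy"],d["cx"],d["cy"],d["eye"],d["orientation"])
d=robot.get_image("wrist");cv2.imwrite("pics/w0.png",d["img"]);print(d["fovy"],d["cx"],d["cy"],d["eye"],d["orientation"])
print(robot.current_t(),robot.current_eef_rot())
E
```

```text
scene 43.559985244054644 312.68211363968805 244.71778264106595 [-193.2988698  -808.16604443  488.45339087] [-2.00863634 -0.01163504 -0.85854386]
top 51.523257307124204 323.77805786644444 240.46855497147442 [ 404.66192993 -228.3195475   902.94370369] [-3.05777373 -0.01293615 -1.55588924]
65.0446201386523 322.64396722956127 241.6717936798264 [ 256.54793323 -492.93928505  384.30963906] [ 2.86260993e+00  1.52539768e-03 -1.22935909e+00]
0.15 [-3.14021601e+00 -2.77756055e-04  3.41807814e-01]
```

View pics/top0.png

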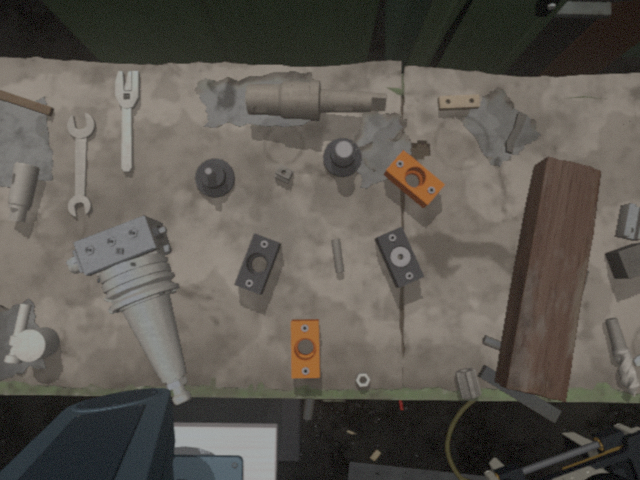

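View pics/scene0.png

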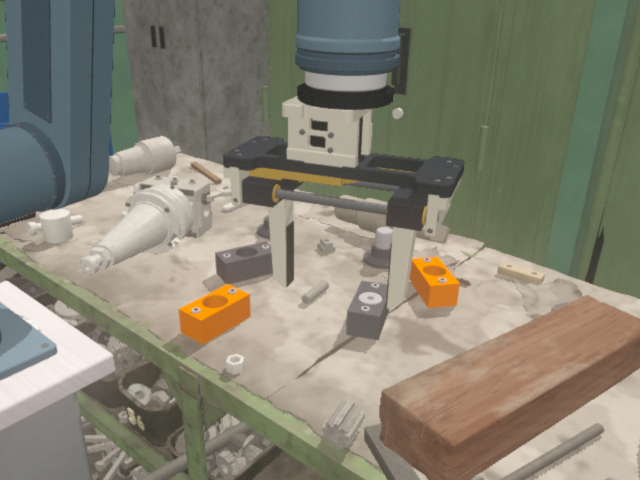

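The top view gives these candidates:
- **Blocks:** dark block with a bright bush at (400,257), empty dark block at (257,264), orange blocks at (414,178) and (306,348).
- **Stands:** one at (214,177) whose post looks slim, one at (343,155) that looks thick.

I choose the dark block at (400,257) and the stand at (214,177). Next I check both with the wrist camera from two places each.

```bash
cat > h.py <<'E'
from bench import robot
import cv2,numpy as np
from scipy.spatial.transform import Rotation as Ro
def rot(o): return Ro.from_euler('xyz',o).as_matrix()
def ray(d,p):
    f=240/np.tan(np.radians(d["fovy"])/2)
    v=rot(d["orientation"])@np.array([(p[0]-d["cx"])/f,(p[1]-d["cy"])/f,1]); return np.array(d["eye"]),v/np.linalg.norm(v)
def onz(d,p,z):
    e,v=ray(d,p); return e+v*(z-e[2])/v[2]
def proj(d,P):
    f=240/np.tan(np.radians(d["fovy"])/2); c=rot(d["orientation"]).T@(np.array(P)-d["eye"]); return c[:2]/c[2]*f+[d["cx"],d["cy"]]
def tri(obs):
    A=0;b=0
    for d,p in obs:
        e,v=ray(d,p);M=np.eye(3)-np.outer(v,v);A=A+M;b=b+M@e
    X=np.linalg.solve(A,b); return X,[np.linalg.norm(proj(d,X)-p) for d,p in obs]
E
python3 - <<'E'
from h import *
import pickle
d=robot.get_image("top")
for n,p,z in [("bush",(400,257),40),("s1",(391,237),40),("s2",(411,277),40),("emp",(258,264),40),("slim",(209,172),60),("thick",(344,150),60)]: print(n,onz(d,p,z).round(1))
w=robot.get_image("wrist"); q=np.array(robot.current_eef_rot());T=rot(q)
off=T.T@(np.array(w["eye"])-robot.current_tcp_pos()); print("cam in tool",off,(T.T@rot(w["orientation"])).round(3))
B=onz(d,(400,257),40);S=onz(d,(209,172),60)
D={"top":d}
def go(n,x,y,z,yaw):
    robot.move_ptp([x,y,z],[np.pi,0,yaw]); D[n]=robot.get_image("wrist")
    cv2.imwrite(f"pics/{n}.png",D[n]["img"]); print(n,robot.current_t(),robot.current_qpos().__repr__())
yaw=q[2]
# place camera so target sits near its view: camera axis hits tool axis-ish; offset 30 mm each side
go("b1",B[0]-20,B[1]-40,200,yaw)
go("b2",B[0]-20,B[1]+60,200,yaw)
go("s1",S[0]-40,S[1]-50,200,yaw)
go("s2",S[0]-40,S[1]+50,200,yaw)
for n,P in [("b1",B),("b2",B),("s1",S),("s2",S)]: print(n,proj(D[n],P))
pickle.dump(D,open("D.pkl","wb"))
cv2.imwrite("pics/m1.png",cv2.resize(np.vstack([np.hstack([D["b1"]["img"],D["b2"]["img"]]),np.hstack([D["s1"]["img"],D["s2"]["img"]])]),(800,600),interpolation=cv2.INTER_AREA))
E
```

```text
bush [ 450.6 -371.5   40. ]
s1 [ 485.3 -355.6   40. ]
s2 [ 416.2 -390.6   40. ]
emp [ 434.6 -125.1   40. ]
slim [590.4 -39.5  60. ]
thick [ 633.1 -270.8   60. ]
cam in tool [  76.42327146    0.58574672 -166.25891312] [[-0.    -0.961 -0.276]
 [ 1.    -0.    -0.   ]
 [ 0.    -0.276  0.961]]
b1 1.35 array([-9.51937224e-01,  3.52169248e-01,  1.45009179e+00, -6.85809419e-04,
        1.33904798e+00,  2.78641332e-01])
b2 1.8833 array([-8.38031153e-01,  2.38081880e-01,  1.60766484e+00, -5.03095307e-04,
        1.29413312e+00,  3.92376381e-01])
s1 2.925 array([-3.63817091e-01,  2.85649663e-01,  1.54532486e+00, -7.10004554e-04,
        1.31072306e+00,  8.67140386e-01])
s2 3.4583 array([-1.85208106e-01,  2.72436504e-01,  1.56271498e+00, -6.93153697e-04,
        1.30597052e+00,  1.04491721e+00])
b1 [285.55167008 185.58475898]
b2 [392.33636513 223.5299726 ]
s1 [277.80947294 161.64834191]
s2 [394.69926793 203.582978  ]
```

View pics/m1.png

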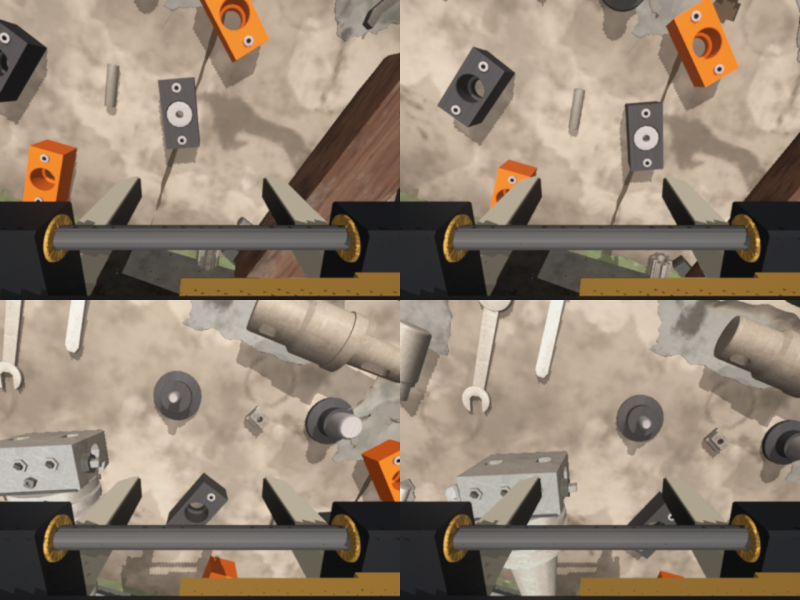

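The wrist views show the block with the bush at about (179,114) and (246,138) of its panels, and the slim tapered post at (174,97) and (243,123). The thick post lies further right. I'll zoom in for precise pixels.

Run:
```python
from h import *
import pickle
D=pickle.load(open("D.pkl","rb"))
C={"b1":(286,182),"b2":(393,220),"s1":(282,157),"s2":(388,195)}
t=[]
for n,(u,v) in C.items():
    I=D[n]["img"][v-60:v+60,u-80:u+80]; I=cv2.resize(I,(400,300),interpolation=cv2.INTER_CUBIC)
    I=cv2.convertScaleAbs(I,alpha=1.2,beta=10)
    for k in range(0,160,20): cv2.putText(I,str(u-80+k),(int(k*2.5),8),0,.3,(0,0,255)); cv2.line(I,(int(k*2.5),10),(int(k*2.5),16),(0,0,255))
    for k in range(0,120,20): cv2.putText(I,str(v-60+k),(6,int(k*2.5)+4),0,.3,(0,0,255)); cv2.line(I,(0,int(k*2.5)),(5,int(k*2.5)),(0,0,255))
    t.append(I)
    g=D[n]["img"].min(2)[v-60:v+60,u-80:u+80]
    m=(g>(150 if n[0]=='b' else 130)).astype(np.uint8)
    k,_,st,ce=cv2.connectedComponentsWithStats(m)
    print(n,[(st[i,4],(ce[i]+[u-80,v-60]).round(1),st[i,:4]+[u-80,v-60,0,0]) for i in range(1,k) if st[i,4]>15])
cv2.imwrite("pics/m2.png",np.vstack([np.hstack(t[:2]),np.hstack(t[2:])]))
```

```text
b1 [(np.int32(6106), array([231.7, 181.8]), array([206, 122, 102, 120])), (np.int32(26), array([313.7, 125.1]), array([311, 122,   6,  10])), (np.int32(503), array([331.4, 134.7]), array([317, 122,  28,  25])), (np.int32(133), array([281.8, 139.7]), array([275, 133,  15,  15])), (np.int32(1146), array([286.7, 182.4]), array([267, 163,  40,  40])), (np.int32(329), array([321.7, 177.6]), array([316, 163,  18,  36])), (np.int32(107), array([290.7, 223.7]), array([284, 218,  14,  13])), (np.int32(124), array([328.7, 238.7]), array([316, 234,  26,   8])), (np.int32(56), array([347.5, 238.5]), array([342, 235,  12,   7]))]
b2 [(np.int32(4980), array([334.6, 216.1]), array([313, 160, 103, 120])), (np.int32(468), array([433. , 169.9]), array([422, 160,  29,  24])), (np.int32(117), array([393. , 180.4]), array([386, 174,  15,  14])), (np.int32(1051), array([393.5, 220.5]), array([375, 202,  38,  38])), (np.int32(55), array([424.3, 211.6]), array([422, 206,   7,  12])), (np.int32(101), array([395.2, 259.9]), array([389, 254,  13,  13])), (np.int32(600), array([437.3, 273.8]), array([405, 261,  68,  19]))]
s1 [(np.int32(13435), array([280.5, 155.7]), array([202,  97, 160, 120])), (np.int32(204), array([277.1, 155.1]), array([270, 147,  15,  17]))]
s2 [(np.int32(11427), array([382.1, 190.8]), array([308, 135, 160, 120])), (np.int32(168), array([394. , 197.6]), array([388, 190,  13,  16]))]
```

View pics/m2.png

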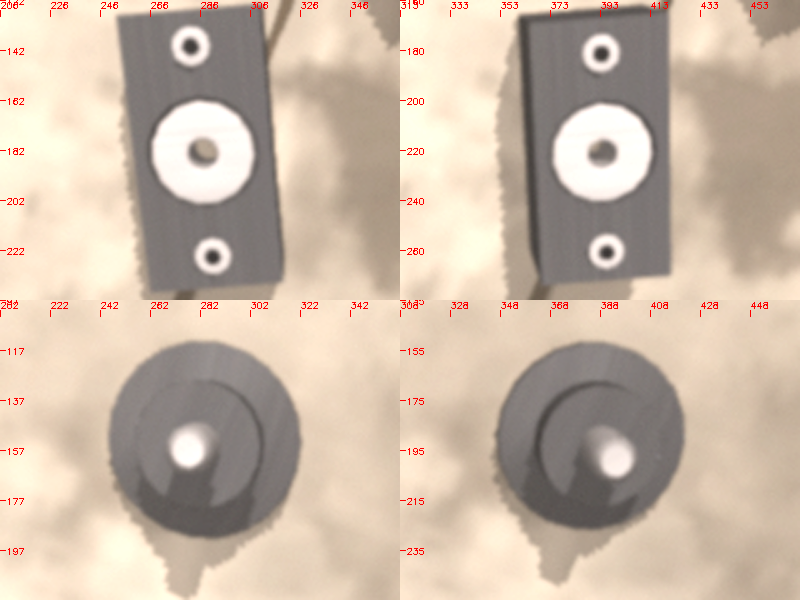

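Run:
```python
from h import *
import pickle
D=pickle.load(open("D.pkl","rb"))
P={}
for n,a,b,t in [("bush",(286.7,182.4),(393.5,220.5),(400,257)),("sa",(281.8,139.7),(393,180.4),None),("sb",(290.7,223.7),(395.2,259.9),None)]:
    P[n],r=tri([(D["b1"],a),(D["b2"],b)]); print(n,P[n].round(1),np.round(r,2))
    if t: print(" top-proj",proj(D["top"],P[n]))
P["tip"],r=tri([(D["s1"],(277,156.5)),(D["s2"],(394.4,199))]); print("tip",P["tip"].round(1),r,proj(D["top"],P["tip"]))
P["foot"]=None
v=P["sa"]-P["sb"]; yaw=np.arctan2(v[1],v[0]); print("len",np.linalg.norm(v),"yaw",yaw,"mid",(P["sa"]+P["sb"])/2)
# planar estimates at nominal heights
print([onz(D["b1"],(286.7,182.4),40).round(1),onz(D["b2"],(393.5,220.5),40).round(1),onz(D["s1"],(277,156.5),60).round(1),onz(D["s2"],(394.4,199),60).round(1)])
print([onz(D["b1"],p,40).round(1)for p in[(281.8,139.7),(290.7,223.7)]],[onz(D["b2"],p,40).round(1)for p in[(393,180.4),(395.2,259.9)]])
for X,z in[(P["bush"],8),(P["tip"],38)]:
    for w in (yaw,yaw+np.pi,yaw-np.pi): print(z,w,robot.inverse_kinematics([X[0],X[1],z],[np.pi,0,w]))
```

```text
bush [ 453.4 -371.5   39.4] [0.02 0.02]
 top-proj [399.98561202 255.38654508]
sa [ 486.2 -356.9   42.3] [0.09 0.09]
sb [ 420.5 -386.2   42.5] [0.06 0.06]
tip [593.9 -37.7  60.4] [np.float64(0.11252211980464275), np.float64(0.10891385942967755)] [207.97844385 169.89051374]
len 71.9559351581515 yaw 0.42018603890301326 mid [ 453.34189744 -371.55705077   42.42541588]
[array([ 453.5, -371.5,   40. ]), array([ 453.5, -371.4,   40. ]), array([594. , -37.7,  60. ]), array([593.8, -37.8,  60. ])]
[array([ 486. , -356.7,   40. ]), array([ 419.9, -386.2,   40. ])] [array([ 486.2, -357.4,   40. ]), array([ 419.8, -387. ,   40. ])]
8 0.42018603890301326 [-8.76594362e-01  5.36976735e-01  1.68500312e+00 -4.44089210e-16
  9.19612804e-01  2.74015926e-01]
8 3.5617786924928065 [-8.76594362e-01  5.36976735e-01  1.68500312e+00 -4.44089210e-16
  9.19612804e-01 -2.86757673e+00]
8 -2.7214066146867797 [-8.76594362e-01  5.36976735e-01  1.68500312e+00 -4.44089210e-16
  9.19612804e-01 -2.86757673e+00]
38 0.42018603890301326 [-2.50652173e-01  5.10177740e-01  1.63886543e+00 -4.44089210e-16
  9.92549482e-01  8.99958115e-01]
38 3.5617786924928065 [-0.25065217  0.51017774  1.63886543  0.          0.99254948 -2.24163454]
38 -2.7214066146867797 [-0.25065217  0.51017774  1.63886543  0.          0.99254948 -2.24163454]
```

Measured heights match the description: bush top 39.4 (should be 40) and tip 60.4 (should be 60). The top and wrist cameras differ by the same 3 mm at both places, so the offset cancels. Now the grasp.

Run:
```python
from h import *
o=[np.pi,0,0.422]; x,y=453.4,-371.5
robot.move_gripper(1.0)
robot.move_ptp([x,y,120],o)
print("stop",robot.move_linear([x,y,8],speed=80,f_stop=15), robot.current_tcp_pos())
robot.move_gripper(0.0); print("w",robot.current_gripper_width()*93, robot.current_contact_force())
f0=np.array(robot.current_contact_force())
robot.move_linear([x,y,160],speed=120); robot.sleep(.2)
print(robot.current_gripper_width()*93, np.array(robot.current_contact_force())-f0,robot.current_t())
w=robot.get_image("wrist"); s=robot.get_image("scene")
print(proj(w,[x,y,192]))
cv2.imwrite("pics/g1.png",cv2.resize(np.hstack([w["img"],s["img"]]),(800,300),interpolation=cv2.INTER_AREA))
```

```text
stop False [ 453.69950356 -371.86793675    8.58671614]
w 47.914711210857284 [-0.55383138 -0.07920676  0.39733637]
47.70932716771644 [ 1.75702528 -0.82995751 -3.69937851] 9.1083
[321.80547173 333.45760257]
```

View pics/g1.png

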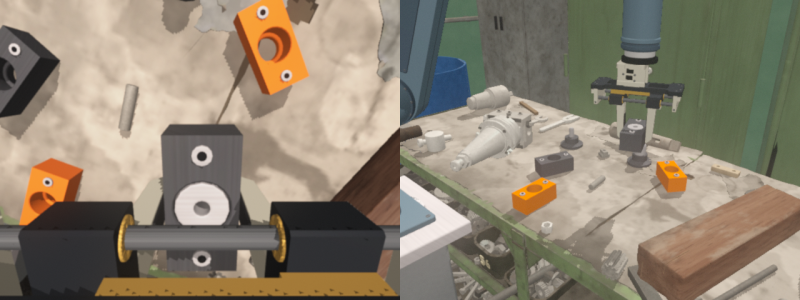

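The block is held 47.7 mm wide. The bush bore shows at full-image (323,333) against a predicted (321.8,333.5), so it is gripped centred and without slip. Next I carry it to the slim post.

Run:
```python
from h import *
o=[np.pi,0,0.422]; x,y=593.9,-37.7
robot.move_ptp([x,y,160],o)
robot.move_linear([x,y,76],speed=120); robot.sleep(.2)
print(robot.current_tcp_pos(),robot.current_t())
f0=np.array(robot.current_contact_force())
s=robot.move_linear([x,y,45],speed=40,f_stop=20)
print(s,robot.current_tcp_pos(),np.array(robot.current_contact_force())-f0)
if not s:
    s=robot.move_linear([x,y,35],speed=20,f_stop=12)
    print(s,robot.current_tcp_pos(),np.array(robot.current_contact_force())-f0,robot.current_t())
w=robot.get_image("wrist"); c=robot.get_image("scene")
u,v=proj(c,[x,y,50]).astype(int)
I=c["img"][max(v-75,0):v+75,max(u-100,0):u+100]
cv2.imwrite("pics/p1.png",np.hstack([cv2.resize(w["img"],(400,300),interpolation=cv2.INTER_AREA),cv2.resize(I,(400,300),interpolation=cv2.INTER_CUBIC)]))
```

```text
[594.56025657 -37.87104396  77.01693399] 11.6167
False [593.84449483 -37.72001963  44.90194587] [-0.44514342 -2.07880728  0.77322119]
True [594.15922517 -37.86335761  37.87565483] [-0.59272534 -1.0880986   7.22323021] 12.9667
```

View pics/p1.png

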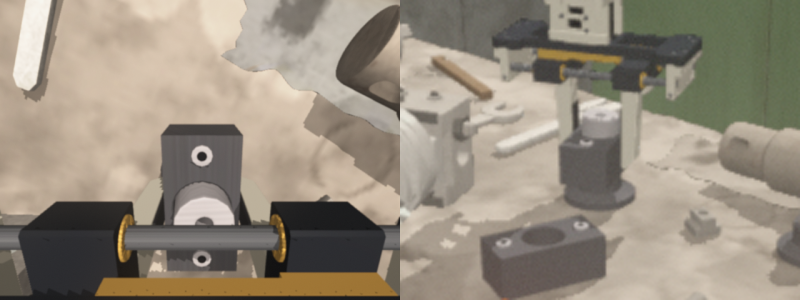

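The block is seated (contact at TCP z 37.9, about 38 expected) and the bush stands proud and upright. I'll release and lift clear.

Run:
```python
from h import *
x,y=594.0,-37.8
robot.move_gripper(0.8); robot.sleep(.3)
robot.move_linear([x,y,200],speed=120)
robot.move_linear([x-50,y-40,220],speed=150); robot.sleep(.3)
print(robot.current_t(),robot.current_contact_force())
t=robot.get_image("top"); w=robot.get_image("wrist"); c=robot.get_image("scene")
for z in (70,88): print(z,proj(w,[593.9,-37.7,z])*.625)
u,v=proj(c,[x,y,50]).astype(int)
I=c["img"][max(v-75,0):v+75,max(u-100,0):u+100]
cv2.imwrite("pics/f1.png",np.hstack([cv2.resize(w["img"],(400,300),interpolation=cv2.INTER_AREA),cv2.resize(I,(400,300),interpolation=cv2.INTER_CUBIC)]))
import pickle; pickle.dump(w,open("w.pkl","wb"))
```

```text
16.425 [-0.16415464 -0.40360263  0.26456425]
70 [189.22452889  95.08250259]
88 [188.46739086  95.79757668]
```

View pics/f1.png

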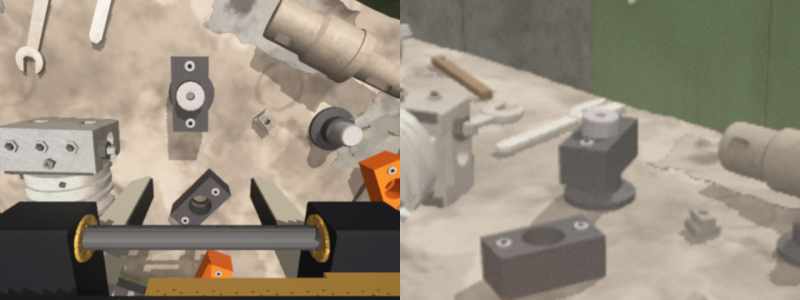

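The bush is at (189,96), against a predicted (188.5,95.8). The block is centred and level on the slim stand, the bush is proud, and the empty block looks untouched.

```bash
python3 -c "
from bench import robot
robot.hand_in();print(robot.current_t())"
```

```text
the job is handed in; nothing more can be done
the job is handed in; nothing more can be done
```

I picked up the dark block with the bush, lowered it over the slim post, let go and backed off. I handed the job in at about 16.5 s; hand-in reports no verdict.

**Last checks:**
- **Seating:** contact came at TCP z 37.9 mm, against about 38 mm expected for a block fully down on the anvil.
- **Position:** in the last wrist picture the bush is within 1 px (of the 400 px-wide view) of where it should be over the post. The block looks level.
- **Bush:** the scene view shows it upright and standing proud of the block. I did not measure how far, and judged it by eye only.
- **Gripper and empty block:** the gripper is clear, with under 0.6 N on the tool. The empty block looks unmoved in the last scene view, though I did not re-measure it.

**Disagreements:**
- The top camera read about 3 mm different in x from the wrist camera, both at the block and at the post, so it made no difference to the fit.
- The screw heads measured about 2 mm high (42.4 mm instead of 40 mm), which is within the calibration.
- The weight change on lifting was only 3.7 N, less than the 0.5 kg block alone should show. The grip width (47.7 mm) and the wrist picture showed the block held properly with the bush in it.

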